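# Wipe the microtome slideway, then hold the block lift at the third click

## Robot

A 6-joint arm with a two-finger parallel gripper is mounted at the origin on a cart in front of the work surface, level with it; the furniture and walls round the work are solid. World frame = base frame: x ahead of the robot, y to its left, z up, the work surface at z = 0. Lengths are in m, angles in rad, forces in N, time in s.
With the tool pointing down it reaches from about 0.25 to 0.8 m from the base axis. Payload 8.5 kg.
Tool frame: the origin (TCP) lies midway between the tips of the shut fingers; the grasp point (between the pads) lies 19 mm behind it (robot.pinch_z is the distance from the TCP to the grasp point, in m); z points along the fingers, y is the line along which they close (so a half turn about z gives the same grasp; the last joint's range is limited). The gripper opens to 85 mm and grips with 20 to 120 N. Pads are 22 mm wide; open, the fingers measure 114 mm over their backs; the gripper's body (76 mm by 85 mm) begins 54 mm behind the grasp point. The pads swing forward as they close: fully open they stand 13 mm farther back than shut.
Start: joints at [1.165, 0.238, -0.013, 1.319, 0, 1.571], TCP at [0.207, 0.482, 0.231] pointing down, gripper open.
Joint ranges: [-2.66, 2.66], [-1.03, 1.9], [-1.14, 1.46], [-1.82, 2.27], [-1.45, 1.34], [-3.14, 3.14]. Speed limits (rad/s): [2.22, 2.22, 2.79, 3.14, 3.14, 3.14].

## Interface

Orientations are given as a 3x3 rotation matrix whose columns are the frame's x, y, z axes.
In Python, from plant import telemetry, viewer, job, robot gives the robot as it stands.
- The arm moves only by the tool step_arm, never from a script. Its argument "moves" is text: rows parted by semicolons, each of 5 numbers parted by spaces: the shift along the world's x, y, z in mm, then the turn about the world's z in rad, then the opening, from 0 (shut) to 1 (fully open). In form: dx dy dz roll fingers; .... A call has 1 to 20 rows; each row is the pose to reach, as a shift and turn from the pose commanded when the call began; what a row does not reach only later rows make up. A row lasts 1/12 s, in which the tool goes at most 41.7 mm and 7.16 degrees, less where a joint would pass 70% of its speed; a pose out of reach is approached as far as the arm can. A call with a gripper value outside its range is refused whole. The fingers move at their own pace and stop on an object; "grip_force" is the grip in N (left out, the last holds). Time passes only in rows, so rows that repeat a pose let the fingers close. It gives the time, the measured TCP pose, the force, the opening and the grip force at its end, in the units of the state.
- telemetry.observe(): the state, without advancing time (a new reading comes with each control period).
- viewer.snapshot(name): name is "scene" or "top" or "wrist"; returns the picture (384x512x3 uint8, blue, green, red); there is no depth.
- viewer.get_calibration(name): a dict with "K" (3x3 intrinsics, pixels), "dist_coeffs" ([k1, k2, p1, p2, k3] as OpenCV has them; the pictures are not rectified), "xyz" and "rotation" of the camera in the world. Camera axes: x right, y up, looking along -z (the intrinsics and any distortion apply to the point x, -y, -z); pixel columns grow to the right and rows downward; lengths in m; the calibration is good to about 2 mm. A picture is of the moment at which its call begins: read the wrist's pose just before it. get_calibration takes no time and is no camera call; for the wrist camera it gives the pose at the moment of the call.
- job.hand_in(): hands the job in; it is judged then, once.
The state is a dict: "t": time; "joints": joint angles; "joint_velocities": joint speeds; "joint_torque": joint torques, N m; "eef_pos": TCP position; "orientation": TCP orientation; "wrist_force": force on the tool from outside, world axes, zero at the start; "wrist_torque": the same for the moment, N m; "finger_gap": finger opening in m; "grip_force": force on a finger pad.
Only numpy, scipy, OpenCV 4.12 (cv2) and the standard library are available. Lean on these libraries where they do the work, as an engineer would, in place of code of your own. Each camera call takes 0.05 s, during which the arm holds its last target. There are 200 camera calls.

## Task

Get the sliding microtome ready for a cut: take the felt-faced wiper, set it flat on the bare slideway close beside the parked knife carriage, and with light, steady pressure draw it in one unbroken stroke along the slideway to its open end, then put the wiper down on the bench. Then swing the lift lever clockwise from rest, feeling the clicks, exactly to the third click and not past it, and hold it there against its spring: the lever runs back if let go, so finish still holding it. Leave the other things on the bench where they are.

Things in the scene. Friction and masses are not known exactly. Their poses are not given: they have to be found in the camera images.
- microtome: Fixed white sliding microtome, 150 x 280 mm in plan. Origin: centre of its underside; -x is its front (robot's side), y to the left, z up. Front deck: x -75 to 5, top z 30 mm. Rear bed: x 0 to 75 mm. Grey knife carriage at the left end: x -1 to 81, y 50 to 138 mm, top z 118, ball knob to 150 mm; its knife holder reaches forward to x -54 at z 90 to 127 mm. Wax block at x -34, y 12, top z 96 mm.
- slideway: Bare flat steel slideway on the rear bed, 40 mm wide (x), 188 mm long (y), top face 70 mm above the bench. Origin: middle of that top face; axes parallel to the microtome's. Knife carriage beyond y +96 mm (wiper's centre can start at y +45 to +60); open end at y -94 mm. Stroke: wiper's centre from above y +40 to below y -55 mm, within 12 mm of the centre line.
- wiper: Loose slideway wiper, 135 g, standing on its felt in front of the microtome's left half. Origin: centre of the felt's underside; z up, long side along y. Felt 34 x 62 mm on sprung foam that gives 6 mm: about 2 N starts pressing it in, 0.6 N more per mm (3.6 N at 3 mm; rigid beyond 6). Grip: grey upright rib 20 mm wide (x), 50 long (y), 26 to 61 mm above the origin; take it at about 50 mm.
- lift_lever (a joint): Lift lever on a vertical spindle, rad: 0 at its rest stop, growing clockwise from above, to 1.65. A spring drives it back when let go (4 N at the handle at rest, 5.5 N at 0.85). Ribs 0.25 rad apart make clicks: pushing slowly, the force sinks to 2 or 3 N past a rib and jumps to about 8 N on reaching the notch after it. First notch (click) at 0.33 to 0.49 rad, third at 0.83 to 0.99.
- lever_handle (a point): Middle of the lever's upright black grip, a post 18 mm in diameter, from 62 to 103 mm above the bench, 85 mm from the spindle axis; this point is 86 mm above the bench. The grip revolves freely, so it can be pinched from above or pushed.
- lever_index (a point): Point on the lever arm on the line from spindle to handle, 55 mm from the spindle axis, 46 mm above the bench, in the axis of the plunger. It turns with the lever.
- click_plate: Fixed aluminium quadrant with five radial steel ribs, round the lever's spindle, under its arm. Origin: on the spindle axis, at bench height. Its x axis points through the third notch (the lever points along it at the third click), z up; the lever turns from +y towards -y as its value grows. Set up to 0.16 rad differently each time; the plunger meets the first rib at 0.08 to 0.24 rad of the lever.
- third_notch (a point): Third notch of the click plate, between its third and fourth rib, 55 mm from the spindle axis, 46 mm above the bench: the lever index stands here at the third click. The neighbouring notches lie 14 mm to either side.
- specimen_cup: Bystander: white-lidded specimen cup, 47 mm wide, 58 mm high, to the right of the microtome; leave alone.
- dropper: Bystander: clear dropper bottle, 24 mm wide, 72 mm high, to the right of the microtome; leave alone.
- petri: Bystander: petri dish, 59 mm wide, 15 mm high, to the right and behind; leave alone.
- forceps: Bystander: steel forceps lying flat behind the microtome, 122 mm long; leave alone.
There are look-alikes about, which are no part of the job. What is shaped like the wiper but purple is not meant.

How it is judged:
On the way, in this order (a step that is already met when the one before it is completed fails the run):
1. the wiper's felt is pressed on the slideway beside the knife carriage (1 to 15 N) (contact force between wiper and slideway between 1 and 15 N and x of wiper in the frame of slideway between -0.012 and 0.012 m and angle between wiper's own z axis and vertical below 0.2 rad and y of wiper in the frame of slideway above 0.04 m), for 0.05 s.
2. it is drawn on, still pressed (contact force between wiper and slideway between 1 and 15 N and x of wiper in the frame of slideway between -0.012 and 0.012 m and angle between wiper's own z axis and vertical below 0.2 rad and y of wiper in the frame of slideway between 0 and 0.035 m), for 0.05 s.
3. it is drawn on past the middle, still pressed (contact force between wiper and slideway between 1 and 15 N and x of wiper in the frame of slideway between -0.012 and 0.012 m and angle between wiper's own z axis and vertical below 0.2 rad and y of wiper in the frame of slideway between -0.045 and -0.005 m), for 0.05 s.
4. it reaches the open end, still pressed (contact force between wiper and slideway between 1 and 15 N and x of wiper in the frame of slideway between -0.012 and 0.012 m and angle between wiper's own z axis and vertical below 0.2 rad and y of wiper in the frame of slideway below -0.055 m), for 0.05 s.
5. the wiper is put down on the bench and let go (height (world z) of wiper below 0.025 m and contact force between wiper and the fingers below 0.1 N and contact force between wiper and microtome below 0.1 N), for 0.2 s.
6. the lever is taken round to the third click (horizontal distance between lever_index and third_notch below 0.004 m), for 0.2 s.
At the end, for the whole second after the job is handed in: The lever stands at the third click (its index within 4 mm of the third notch, at rest), held there by the fingers with at least 1 N; the wiper lies on the bench, let go, off the microtome (all of step 5 and horizontal distance between lever_index and third_notch below 0.004 m and contact force between the fingers and lift_lever above 1 N and velocity of joint lift_lever between -0.05 and 0.05 rad/s and contact force between wiper and lift_lever below 0.1 N); the arm keeps its last pose, push and grip.
It fails at once if the lever is taken past the third click, over the fourth rib (y of lever_index in the frame of click_plate below -0.008 m).
It fails at once if the wiper is pressed on the slideway with more than 25 N (contact force between wiper and slideway above 25 N).
It fails at once if a bystander is moved by more than 30 mm (distance of any of specimen_cup, dropper, petri, forceps from where it was at the start of the episode above 0.03 m).
It also fails if it takes over 72 s, if anything falls off the work surface, if the arm or the gripper's body presses on something with over 40 N, if the wrist force passes 120 N, or if a joint passes its speed limit or range.

## Working session

There is one attempt and no reset: what is moved stays moved. The work goes in short steps, Python scripts to look and compute and a tool call to move; the robot and the scene stay as the last step left them, time stands still between calls to the robot, and variables do not carry over. Pictures are saved under pics/ and viewed, at most 10 in all, crops included, and the job is handed in when it is done.

Besides the shell and the picture viewer there is one more tool, called by a JSON object that holds its "name" and its "arguments", one argument or row to a line. step_arm: Moves the arm, as the interface text tells. Its arguments: {"type":"object","properties":{"moves":{"type":"string"},"grip_force":{"type":"number"}},"required":["moves"]}

```bash
mkdir -p pics; cat > h.py <<'E'
import numpy as np, cv2
from plant import telemetry, viewer, job, robot
def cast(name,px,z,c=None):
    c=c or viewer.get_calibration(name)
    K=np.array(c["K"],float);d=np.array(c["dist_coeffs"],float)
    u=cv2.undistortPoints(np.array(px,float).reshape(-1,1,2),K,d).reshape(-1,2)
    r=np.c_[u[:,0],-u[:,1],-np.ones(len(u))]@np.array(c["rotation"]).T
    o=np.array(c["xyz"]); return o+r*((z-o[2])/r[:,2])[:,None]
def proj(name,P,c=None):
    c=c or viewer.get_calibration(name)
    q=(np.array(P,float).reshape(-1,3)-np.array(c["xyz"]))@np.array(c["rotation"])
    q=q*[1,-1,-1]
    return cv2.projectPoints(q,np.zeros(3),np.zeros(3),np.array(c["K"],float),np.array(c["dist_coeffs"],float))[0].reshape(-1,2)
E
python3 - <<'E'
from h import *
for n in("scene","top"):
    cv2.imwrite(f"pics/{n}1.png",viewer.snapshot(n)); c=viewer.get_calibration(n); print(n,np.round(c["xyz"],3),np.round(c["rotation"],3).tolist())
E
```

```text
scene [0.268 0.261 0.703] [[-0.897, 0.336, -0.287], [-0.442, -0.673, 0.594], [0.007, 0.659, 0.752]]
top [ 0.438 -0.239  0.986] [[0.013, 0.997, -0.08], [-1.0, 0.015, 0.019], [0.02, 0.079, 0.997]]
```

View pics/scene1.png

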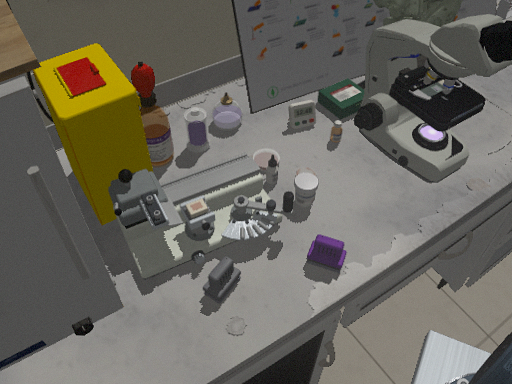

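View pics/top1.png

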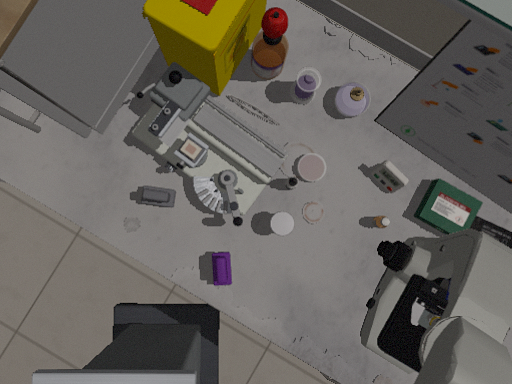

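```bash
python3 - <<'E'
from h import *
t=cv2.imread("pics/top1.png");s=cv2.imread("pics/scene1.png")
a=cv2.resize(t[60:240,120:340],None,fx=3.6,fy=3.3,interpolation=cv2.INTER_CUBIC)
b=cv2.resize(s[150:310,100:310],None,fx=3.8,fy=3.7,interpolation=cv2.INTER_CUBIC)
cv2.imwrite("pics/topc.png",a);cv2.imwrite("pics/scenec.png",b)
print("wiper",cast("top",[[157,196]],.061),cast("scene",[[222,270]],.061))
print("handle",cast("top",[[238,221]],.103),"spindle",cast("top",[[228,178]],.06))
print("tool", proj("top",[[.207,.482,.231],[0,0,0]]))
E
```

```text
wiper [[ 0.49405759 -0.08730645  0.061     ]] [[ 0.49264556 -0.0758533   0.061     ]]
handle [[ 0.4482122  -0.24179436  0.103     ]] spindle [[ 0.53061298 -0.22158514  0.06      ]]
tool [[-260.79235549  379.64485937]
 [ 109.21217245  452.5999167 ]]
```

View pics/topc.png

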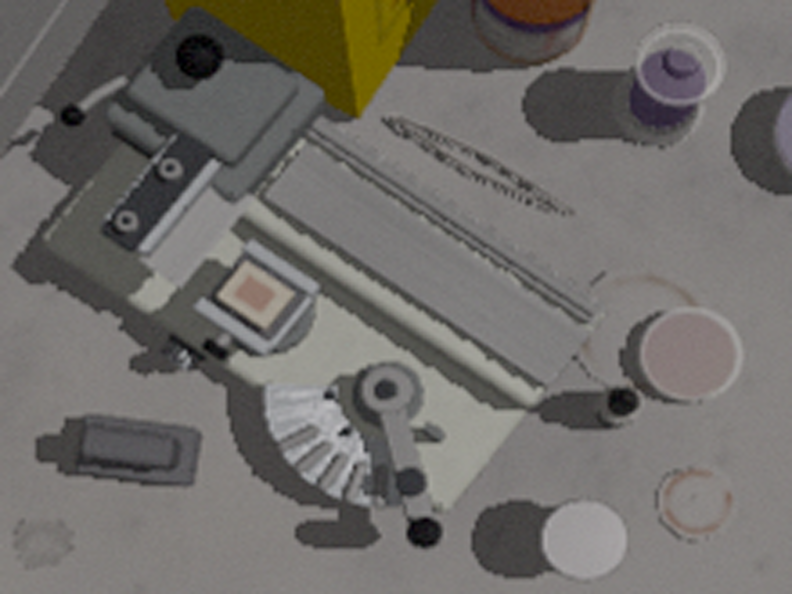

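View pics/scenec.png

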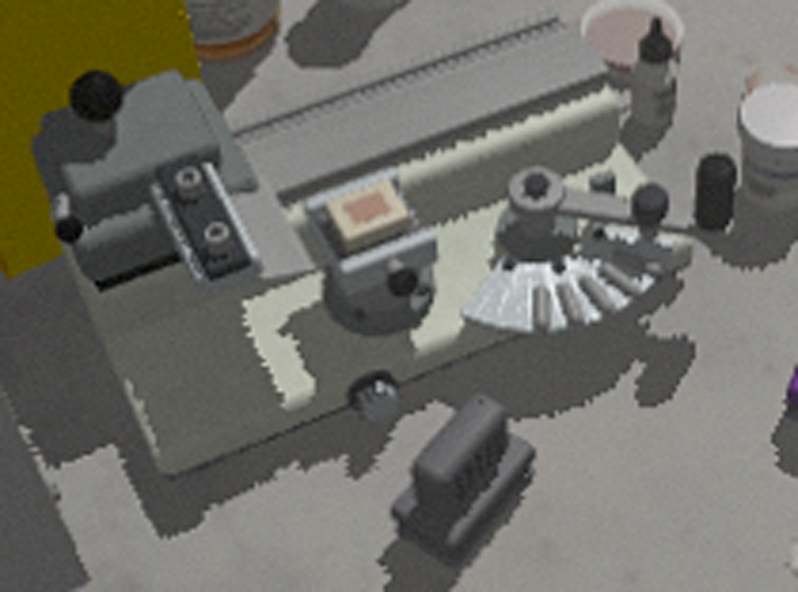

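```bash
python3 - <<'E'
from h import *
T=lambda L:[[120+x/3.6-.4,60+y/3.3-.4] for x,y in L]
np.set_printoptions(precision=4,suppress=True)
s=cast("top",T([[315,145],[262,190],[592,322],[543,385]]),.07);print("slide",s)
for a,b in((0,2),(1,3)):d=s[a]-s[b];print(np.linalg.norm(d),np.arctan2(d[1],d[0]))
print("width",np.linalg.norm(s[2]-s[3]))
w=cast("top",T([[85,425],[180,437],[177,478],[83,463]]),.061);print("rib",w,w.mean(0))
w=cast("top",T([[85,414],[201,429],[194,486],[74,472]]),.02);print("base",w,w.mean(0))
sp=cast("top",T([[388,389]]),.075);h=cast("top",T([[424,531]]),.103);print("sp,h",sp,h,np.linalg.norm((sp-h)[0,:2]))
S=lambda L:[[100+x/3.8-.4,150+y/3.7-.4] for x,y in L]
print("scene sp,h",cast("scene",S([[537,183]]),.075),cast("scene",S([[717,163]]),.103))
print("scene wiper rib",cast("scene",S([[418,468],[440,485],[507,425],[478,400]]),.061))
print("scene slide right front corner",cast("scene",S([[608,78]]),.07))
st=telemetry.observe();print(st["orientation"],st["eef_pos"],st["finger_gap"],robot.pinch_z)
E
```

```text
slide [[ 0.6723 -0.1795  0.07  ]
 [ 0.6453 -0.1519  0.07  ]
 [ 0.5711 -0.3278  0.07  ]
 [ 0.5342 -0.3022  0.07  ]]
0.1795858924638918 0.9724288979302192
0.18693082640757472 0.9342479904826498
width 0.04496730354183302
rib [[ 0.5082 -0.0608  0.061 ]
 [ 0.502  -0.111   0.061 ]
 [ 0.4783 -0.11    0.061 ]
 [ 0.4862 -0.0604  0.061 ]] [ 0.4937 -0.0855  0.061 ]
base [[ 0.5179 -0.0527  0.02  ]
 [ 0.5098 -0.1167  0.02  ]
 [ 0.4754 -0.1138  0.02  ]
 [ 0.4829 -0.0477  0.02  ]] [ 0.4965 -0.0827  0.02  ]
sp,h [[ 0.5301 -0.2207  0.075 ]] [[ 0.4491 -0.2407  0.103 ]] 0.08342194704709126
scene sp,h [[ 0.5294 -0.213   0.075 ]] [[ 0.4505 -0.2392  0.103 ]]
scene wiper rib [[ 0.5048 -0.0569  0.061 ]
 [ 0.4924 -0.0537  0.061 ]
 [ 0.4817 -0.0932  0.061 ]
 [ 0.4992 -0.0991  0.061 ]]
scene slide right front corner [[ 0.5327 -0.2956  0.07  ]]
[[-0.9188  0.3948 -0.0005]
 [ 0.3948  0.9188 -0.0011]
 [-0.     -0.0012 -1.    ]] [0.2071 0.482  0.2308] 0.08564824855352009 0.0187
```

{"name": "step_arm", "arguments": {
  "moves": "287 -567 -40 -1.289 1;287 -567 -40 -1.289 1;287 -567 -40 -1.289 1;287 -567 -40 -1.289 1;287 -567 -40 -1.289 1;287 -567 -40 -1.289 1;287 -567 -40 -1.289 1;287 -567 -40 -1.289 1;287 -567 -40 -1.289 1;287 -567 -40 -1.289 1;287 -567 -40 -1.289 1;287 -567 -40 -1.289 1;287 -567 -40 -1.289 1;287 -567 -40 -1.289 1;287 -567 -40 -1.289 1;287 -567 -40 -1.289 1;287 -567 -40 -1.289 1;287 -567 -40 -1.289 1;287 -567 -40 -1.289 1;287 -567 -40 -1.289 1"
}}

```text
t: 1.77
eef_pos: [0.4936, -0.0834, 0.1914]
orientation: [[0.122, 0.993, -0.0], [0.993, -0.122, 0.0], [0.0, -0.0, -1.0]]
wrist_force: [-0.4, 0.9, 0.3]
finger_gap: 0.0854
grip_force: 0.0
```

```bash
python3 - <<'E'
from h import *
np.set_printoptions(precision=4,suppress=True)
s=telemetry.observe();print(s["t"],s["eef_pos"],s["orientation"],s["joints"],s["wrist_force"])
c=viewer.get_calibration("wrist");im=viewer.snapshot("wrist")
import pickle;pickle.dump(c,open("w1.pkl","wb"))
cv2.imwrite("pics/w1.png",im);print(c["xyz"],c["rotation"])
E
```

```text
1.7667 [ 0.4936 -0.0834  0.1914] [[ 0.1221  0.9925 -0.0003]
 [ 0.9925 -0.1221  0.0003]
 [ 0.0002 -0.0004 -1.    ]] [-0.1675  0.214  -0.1493  1.2079  0.0002  1.5257] [-0.4389  0.9178  0.2658]
[ 0.5018 -0.0158  0.3335] [[ 0.9925  0.1181  0.0313]
 [-0.1222  0.9579  0.2597]
 [ 0.0007 -0.2616  0.9652]]
```

View pics/w1.png

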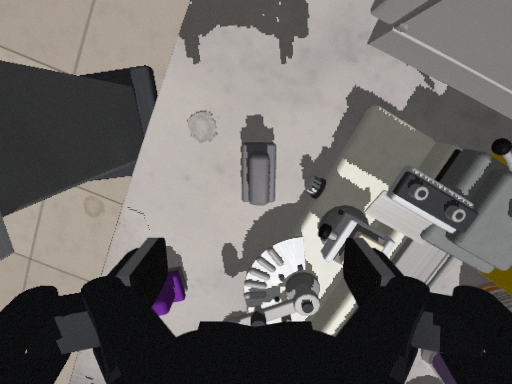

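```bash
python3 - <<'E'
from h import *
import pickle;c=pickle.load(open("w1.pkl","rb"));np.set_printoptions(precision=4,suppress=True)
w=cast("",[[249,152],[269,152],[270,204],[248,204]],.061,c);print("rib",w,w.mean(0))
w=cast("",[[244,143],[275,143],[243,203],[276,203]],.02,c);print("base",w,w.mean(0))
print("sp",cast("",[[303,301]],.075,c))
print("tcp px",proj("",[[.4936,-.0834,.061]],c))
E
```

```text
rib [[ 0.4923 -0.0501  0.061 ]
 [ 0.5105 -0.0524  0.061 ]
 [ 0.506  -0.1021  0.061 ]
 [ 0.485  -0.0995  0.061 ]] [ 0.4984 -0.076   0.061 ]
base [[ 0.4869 -0.0453  0.02  ]
 [ 0.5191 -0.0493  0.02  ]
 [ 0.4771 -0.1103  0.02  ]
 [ 0.5133 -0.1147  0.02  ]] [ 0.4991 -0.0799  0.02  ]
sp [[ 0.5277 -0.2036  0.075 ]]
tcp px [[254.8347 186.7704]]
```

{"name": "step_arm", "arguments": {
  "moves": "3 2 -40 0 1;3 2 -80 0 1;3 2 -115 0 1;3 2 -140 0 1;3 2 -157 0 1;3 2 -157 0 1;3 2 -157 0 0.6;3 2 -157 0 0.2;3 2 -157 0 0.1;3 2 -157 0 0.1;3 2 -157 0 0.1;3 2 -157 0 0.1;3 2 -157 0 0.1",
  "grip_force": 45
}}

```text
t: 2.9
eef_pos: [0.4978, -0.0828, 0.0348]
orientation: [[0.124, 0.992, 0.001], [0.992, -0.124, -0.0], [0.0, 0.001, -1.0]]
wrist_force: [1.1, -0.5, 1.6]
finger_gap: 0.0193
grip_force: 48.4
```

{"name": "step_arm", "arguments": {
  "moves": "0 0 40 0 0.1;0 0 80 0 0.1;0 0 120 0 0.1;0 0 165 0 0.1;0 0 165 0 0.1;0 0 165 0 0.1"
}}

```text
t: 3.4
eef_pos: [0.4987, -0.083, 0.202]
orientation: [[0.124, 0.992, 0.005], [0.992, -0.124, -0.001], [-0.0, 0.005, -1.0]]
wrist_force: [-0.3, -0.3, -2.4]
finger_gap: 0.0192
grip_force: 48.3
```

```bash
python3 - <<'E'
from h import *
np.set_printoptions(precision=4,suppress=True)
print("box low corner top",cast("top",[[218,93]],0)," higher corner",cast("top",[[210,88]],.1))
print("box scene right edge",cast("scene",[[153,150],[150,175]],.1))
s=telemetry.observe();print(s["eef_pos"],s["wrist_force"],s["wrist_torque"])
im=viewer.snapshot("wrist");c=viewer.get_calibration("wrist")
print("tcp px",proj("",[s["eef_pos"],np.array(s["eef_pos"])+[0,0,.027]],c))
a=im[60:384,100:420]; b=viewer.snapshot("top")
o=np.hstack([cv2.resize(a,(400,405)),cv2.resize(b[60:260,110:310],(400,405))])
cv2.imwrite("pics/w2.png",o)
E
```

```text
box low corner top [[ 0.7127 -0.197   0.    ]]  higher corner [[ 0.694  -0.1862  0.1   ]]
box scene right edge [[ 0.7254 -0.2282  0.1   ]
 [ 0.6924 -0.1714  0.1   ]]
[ 0.4987 -0.083   0.202 ] [-0.3368 -0.2764 -2.3637] [ 0.0089 -0.0299  0.0022]
tcp px [[257.2273 249.1984]
 [257.8614 277.1879]]
```

View pics/w2.png

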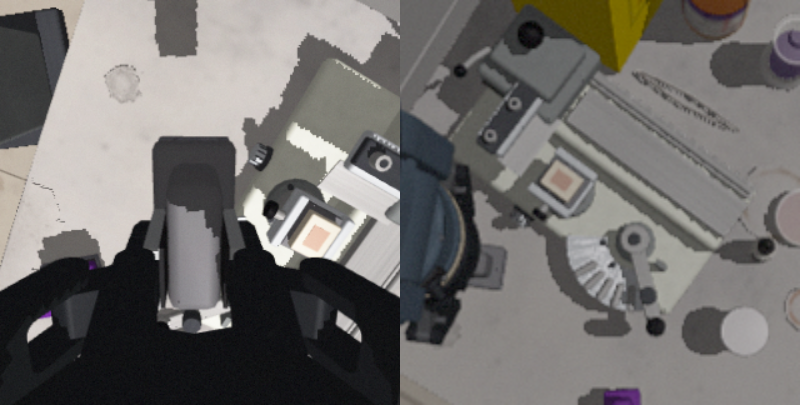

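```bash
python3 - <<'E'
from h import *
np.set_printoptions(precision=4,suppress=True)
c=viewer.get_calibration("wrist")
P=cast("",[[254,192],[254,306]],.229,c);print(P); print(cast("",[[(153+0)/1.25+100,137/1.25+60],[(235)/1.25+100,137/1.25+60]],.19,c))
print("box proj scene",proj("scene",[[.7127,-.197,z] for z in(0,.1,.2)]),"top",proj("top",[[.7127,-.197,z] for z in(0,.1,.2,.3)]))
E
```

```text
[[ 0.5011 -0.0448  0.229 ]
 [ 0.4946 -0.096   0.229 ]]
[[ 0.485  -0.0413  0.19  ]
 [ 0.5185 -0.0455  0.19  ]]
box proj scene [[157.2474 197.8637]
 [148.9828 162.4957]
 [139.4672 120.6679]] top [[218.0149  93.0115]
 [215.9949  78.26  ]
 [213.4723  59.8425]
 [210.2323  36.1948]]
```

{"name": "step_arm", "arguments": {
  "moves": "22 -20 0 -0.1 0.1;44 -40 0 -0.2 0.1;67 -60 0 -0.3 0.1;89 -80 0 -0.4 0.1;111 -100 0 -0.494 0.1;134 -120 0 -0.494 0.1;134 -120 0 -0.494 0.1;134 -120 -35 -0.494 0.1;134 -120 -65 -0.494 0.1;134 -120 -85 -0.494 0.1;134 -120 -85 -0.494 0.1;134 -120 -85 -0.494 0.1"
}}

```text
t: 4.5
eef_pos: [0.6295, -0.202, 0.112]
orientation: [[0.579, 0.815, -0.005], [0.815, -0.579, 0.002], [-0.002, -0.005, -1.0]]
wrist_force: [-0.9, 0.3, -0.9]
finger_gap: 0.0192
grip_force: 48.1
```

```bash
python3 - <<'E'
from h import *
np.set_printoptions(precision=4,suppress=True)
s=telemetry.observe();print(s["wrist_force"],s["wrist_torque"])
t=viewer.snapshot("top");w=viewer.snapshot("scene")
cv2.imwrite("pics/p3.png",np.hstack([cv2.resize(t[60:220,120:320],(400,320)),cv2.resize(w[130:290,90:290],(400,320))]))
E
```

```text
[-0.851   0.277  -0.8728] [-0.0014 -0.0272 -0.0046]
```

View pics/p3.png

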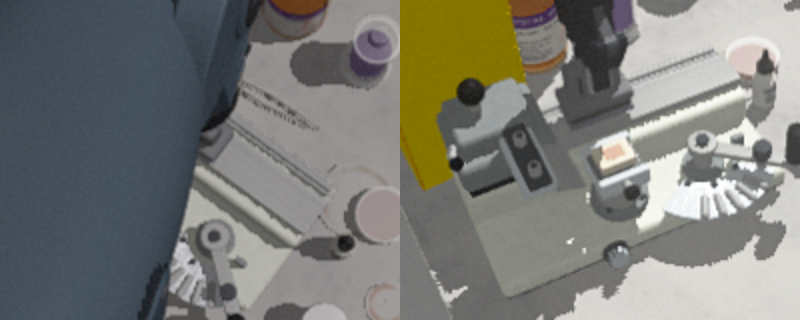

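```bash
python3 - <<'E'
from h import *
np.set_printoptions(precision=4,suppress=True)
P=cast("scene",[[90+178/2,130+121/2],[90+235/2,130+101/2]],.085)
C=np.array([.6073,-.2385]);R=np.array([[.814,.581],[-.581,.814]])
print(P,(P[:,:2]-C)@R, (np.array([[.6295,-.202]])-C)@R)
E
```

```text
[[ 0.6336 -0.1738  0.085 ]
 [ 0.6002 -0.2177  0.085 ]] [[-0.0162  0.068 ]
 [-0.0178  0.0128]] [[-0.0031  0.0426]]
```

{"name": "step_arm", "arguments": {
  "moves": "4 2 0 0 0.1;4 2 -3 0 0.1;4 2 -6 0 0.1;4 2 -8 0 0.1;4 2 -9 0 0.1;4 2 -9 0 0.1;4 2 -9 0 0.1"
}}

```text
t: 5.18
eef_pos: [0.6352, -0.2006, 0.1055]
orientation: [[0.579, 0.815, 0.0], [0.815, -0.579, 0.0], [0.0, -0.0, -1.0]]
wrist_force: [-0.2, 1.4, 0.9]
finger_gap: 0.0191
grip_force: 48.4
```

{"name": "step_arm", "arguments": {
  "moves": "0 0 -1 0 0.1;0 0 -2 0 0.1;0 0 -3 0 0.1;0 0 -3 0 0.1;0 0 -3 0 0.1"
}}

```text
t: 5.6
eef_pos: [0.6352, -0.2006, 0.1024]
orientation: [[0.579, 0.815, 0.0], [0.815, -0.579, 0.0], [0.0, -0.0, -1.0]]
wrist_force: [-1.1, 0.6, 2.0]
finger_gap: 0.0192
grip_force: 48.7
```

{"name": "step_arm", "arguments": {
  "moves": "-4 -5.5 -0.5 0 0.1;-8 -11 -0.5 0 0.1;-12 -16.5 -0.5 0 0.1;-16 -22 -0.5 0 0.1;-20 -28 -0.5 0 0.1;-24 -33.5 -0.5 0 0.1;-28 -39 -0.5 0 0.1;-32 -45 -0.5 0 0.1;-36 -50.5 -0.5 0 0.1;-40 -56 -0.5 0 0.1;-44 -61.5 -0.5 0 0.1;-48 -67 -0.5 0 0.1;-52 -73 -0.5 0 0.1;-56 -78.5 -0.5 0 0.1;-60 -84 -0.5 0 0.1;-64 -90 -0.5 0 0.1;-68 -95.5 -0.5 0 0.1;-70 -98 -0.5 0 0.1;-70 -98 -0.5 0 0.1"
}}

```text
t: 7.18
eef_pos: [0.5645, -0.2997, 0.1018]
orientation: [[0.58, 0.814, -0.001], [0.814, -0.58, -0.001], [-0.001, -0.0, -1.0]]
wrist_force: [-0.2, -2.3, 1.8]
finger_gap: 0.0191
grip_force: 48.8
```

```bash
python3 - <<'E'
from h import *
np.set_printoptions(precision=4,suppress=True)
s=telemetry.observe();print(s["eef_pos"],s["wrist_force"])
t=viewer.snapshot("top");w=viewer.snapshot("scene")
cv2.imwrite("pics/p4.png",np.hstack([cv2.resize(t[60:220,120:320],(400,320)),cv2.resize(w[130:290,90:290],(400,320))]))
E
```

```text
[ 0.5645 -0.2997  0.1018] [-0.2095 -2.3472  1.7892]
```

View pics/p4.png

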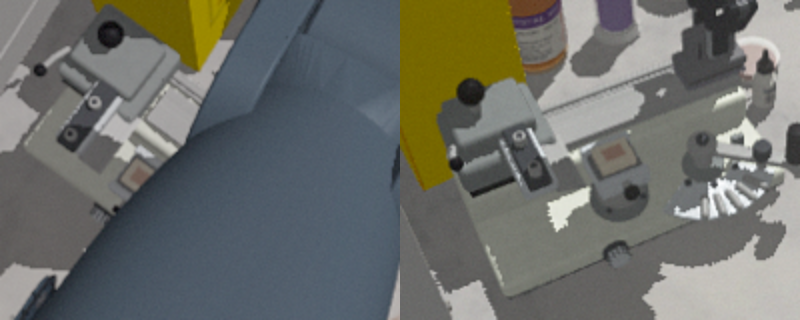

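{"name": "step_arm", "arguments": {
  "moves": "0 0 30 0 0.1;0 0 65 0 0.1;0 0 95 0 0.1;-10 35 100 0.08 0.1;-20 70 100 0.16 0.1;-30 105 100 0.25 0.1;-40 140 100 0.33 0.1;-50 175 100 0.41 0.1;-59 210 100 0.49 0.1;-67 245 100 0.494 0.1;-67 245 80 0.494 0.1;-67 245 45 0.494 0.1;-67 245 10 0.494 0.1;-67 245 -20 0.494 0.1;-67 245 -45 0.494 0.1;-67 245 -58 0.494 0.1;-67 245 -63 0.494 0.1;-67 245 -65 0.494 0.1;-67 245 -65 0.494 0.1"
}}

```text
t: 8.87
eef_pos: [0.4983, -0.0536, 0.0368]
orientation: [[0.124, 0.992, -0.001], [0.992, -0.124, -0.0], [-0.0, -0.001, -1.0]]
wrist_force: [0.2, 0.1, -0.6]
finger_gap: 0.0193
grip_force: 48.1
```

Slightly above the bench perhaps; go 1.5 mm lower, release, rise.

{"name": "step_arm", "arguments": {
  "moves": "0 0 -1 0 0.1;0 0 -1.5 0 0.1;0 0 -1.5 0 0.1;0 0 -1.5 0 0.3;0 0 -1.5 0 0.6;0 0 -1.5 0 0.7;0 0 -1.5 0 0.7;0 0 -1.5 0 0.7;0 0 30 0 0.7;0 0 65 0 0.7;0 0 105 0 0.7;0 0 145 0 0.7;0 0 165 0 0.7;0 0 165 0 0.7;0 0 165 0 0.7"
}}

```text
t: 10.12
eef_pos: [0.4989, -0.0537, 0.2029]
orientation: [[0.124, 0.992, 0.003], [0.992, -0.124, -0.0], [0.0, 0.003, -1.0]]
wrist_force: [-0.6, -0.4, -0.8]
finger_gap: 0.0599
grip_force: 0.0
```

```bash
python3 - <<'E'
from h import *
np.set_printoptions(precision=4,suppress=True)
s=telemetry.observe();print(s["t"],s["eef_pos"],s["wrist_force"],s["finger_gap"])
import pickle;c=viewer.get_calibration("wrist");w=viewer.snapshot("wrist");pickle.dump(c,open("w5.pkl","wb"))
t=viewer.snapshot("top");cv2.imwrite("pics/w5.png",w);cv2.imwrite("pics/t5.png",t)
o=np.hstack([cv2.resize(w[80:384,100:420],(400,380)),cv2.resize(t[120:250,150:290],(400,380),interpolation=cv2.INTER_CUBIC)])
cv2.imwrite("pics/p5.png",o)
E
```

```text
10.1167 [ 0.4989 -0.0537  0.2029] [-0.5754 -0.4283 -0.78  ] 0.059936504791892144
```

View pics/p5.png

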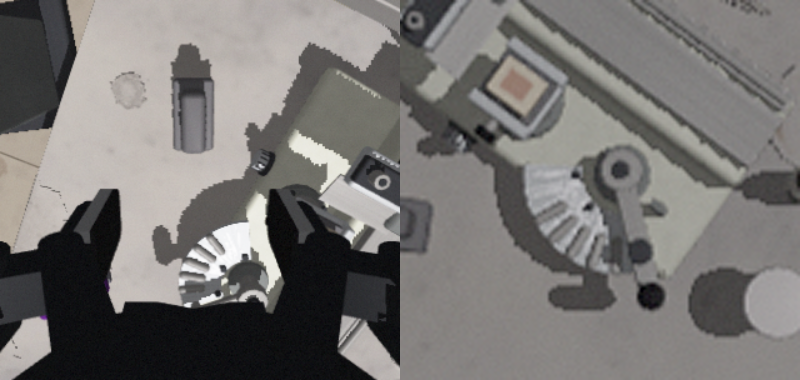

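```bash
python3 - <<'E'
from h import *
import pickle
np.set_printoptions(precision=4,suppress=True,linewidth=160)
t=cv2.cvtColor(cv2.imread("pics/t5.png"),cv2.COLOR_BGR2GRAY).astype(np.float32)
S=np.array([.5324,-.2202]);a0=-2.906
th=np.arange(-.1,1.75,.04)
acc=0
for r in(.05,.054,.058,.062):
    P=np.c_[S[0]+r*np.cos(a0-th),S[1]+r*np.sin(a0-th),0*th+.042]
    q=proj("top",P).astype(np.float32); acc=acc+cv2.remap(t,q[:,:1].copy(),q[:,1:].copy(),cv2.INTER_LINEAR).ravel()/4
for a,v in zip(th,acc):print("%.2f:%d"%(a,v),end=" ")
hm=cast("top",[[150+(651-400)/2.857-.35,120+295/2.923-.35],[150+222/2.857-.35,120+170/2.923-.35]],.103);print("\nh,sp(.103)",hm,cast("top",[[150+222/2.857-.35,120+170/2.923-.35]],.065))
b=t[205:235,225:252];m=(b<45).astype(np.uint8);n,l,st,ce=cv2.connectedComponentsWithStats(m)
print(st,ce+[225,205])
E
```

```text
-0.10:75 -0.06:62 -0.02:54 0.02:54 0.06:56 0.10:56 0.14:69 0.18:86 0.22:78 0.26:65 0.30:73 0.34:66 0.38:80 0.42:94 0.46:113 0.50:133 0.54:135 0.58:98 0.62:123 0.66:170 0.70:152 0.74:130 0.78:131 0.82:104 0.86:120 0.90:169 0.94:152 0.98:127 1.02:129 1.06:106 1.10:133 1.14:169 1.18:147 1.22:118 1.26:127 1.30:112 1.34:131 1.38:166 1.42:157 1.46:155 1.50:170 1.54:171 1.58:168 1.62:163 1.66:155 1.70:160 1.74:170 
h,sp(.103) [[ 0.449  -0.2409  0.103 ]
 [ 0.5266 -0.2212  0.103 ]] [[ 0.5305 -0.2204  0.065 ]]
[[  0   0  27  30 749]
 [  7   4   1   1   1]
 [  8  12   9   9  60]] [[238.0734 219.4059]
 [232.     209.    ]
 [237.1833 220.85  ]]
```

{"name": "step_arm", "arguments": {
  "moves": "-10 -37 0 0.12 0.55;-20 -75 0 0.24 0.55;-30 -112 0 0.36 0.55;-40 -150 0 0.48 0.55;-49 -187 0 0.6 0.55;-49 -187 0 0.72 0.55;-49 -187 0 0.84 0.55;-49 -187 0 0.96 0.55;-49 -187 0 1.08 0.55;-49 -187 0 1.2 0.55;-49 -187 0 1.32 0.55;-49 -187 0 1.44 0.55;-49 -187 0 1.56 0.55;-49 -187 0 1.68 0.55;-49 -187 0 1.8 0.55;-49 -187 0 1.92 0.55;-49 -187 -20 1.934 0.55;-49 -187 -50 1.934 0.55;-49 -187 -60 1.934 0.55;-49 -187 -60 1.934 0.55"
}}

```text
t: 11.88
eef_pos: [0.4469, -0.2394, 0.1383]
orientation: [[-0.972, -0.237, -0.006], [-0.237, 0.972, 0.003], [0.005, 0.005, -1.0]]
wrist_force: [0.2, 0.5, -0.7]
finger_gap: 0.0471
grip_force: 0.0
```

```bash
python3 - <<'E'
from h import *
np.set_printoptions(precision=4,suppress=True)
s=telemetry.observe();print(s["t"],s["eef_pos"],s["wrist_force"],s["finger_gap"],s["joints"])
c=viewer.get_calibration("wrist");w=viewer.snapshot("wrist")
print(c["xyz"],proj("",[[.4495,-.2405,.103],[*s["eef_pos"][:2],.103],[.531,-.2205,.065]],c))
cv2.imwrite("pics/w6.png",w)
E
```

```text
11.8833 [ 0.4469 -0.2394  0.1383] [ 0.2282  0.522  -0.6608] 0.047111716431963435 [-0.4918  0.2626 -0.2262  1.0891 -0.0001 -0.7308]
[ 0.3836 -0.2536  0.2807] [[249.2341 222.7216]
 [251.8305 219.3289]
 [250.5742 300.6778]]
```

View pics/w6.png

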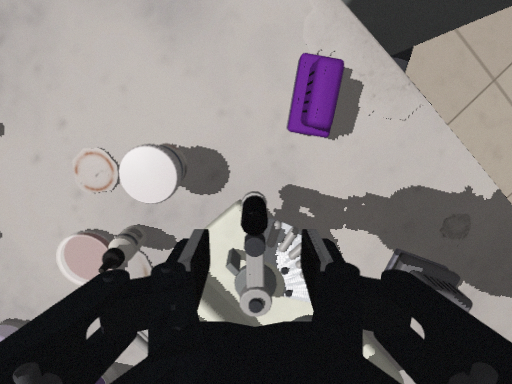

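{"name": "step_arm", "arguments": {
  "moves": "0 2 -25 0 0.55;0 2 -50 0 0.55;0 2 -68 0 0.55;0 2 -71 0 0.55;0 2 -71 0 0.55;0 2 -71 0 0.3;0 2 -71 0 0.1;0 2 -71 0 0.1;0 2 -71 0 0.1;0 2 -71 0 0.1;0 2 -71 0 0.1",
  "grip_force": 40
}}

```text
t: 12.85
eef_pos: [0.4502, -0.2392, 0.0722]
orientation: [[-0.972, -0.237, 0.002], [-0.237, 0.972, -0.001], [-0.002, -0.002, -1.0]]
wrist_force: [-0.3, -0.4, 6.6]
finger_gap: 0.0171
grip_force: 39.0
```

{"name": "step_arm", "arguments": {
  "moves": "0 0 3 0 0.1;0 0 3 0 0.1;0 4 3 0 0.1;-1.5 8.3 3 -0.1 0.1;-1.8 12.5 3 -0.15 0.1;-2.2 16.7 3 -0.2 0.1;-2.2 16.7 3 -0.2 0.1;-2.2 16.7 3 -0.2 0.1"
}}

```text
t: 13.52
eef_pos: [0.4476, -0.2226, 0.0731]
orientation: [[-0.999, -0.039, 0.0], [-0.039, 0.999, -0.001], [-0.0, -0.001, -1.0]]
wrist_force: [5.7, -6.7, -19.7]
finger_gap: 0.0169
grip_force: 42.3
```

{"name": "step_arm", "arguments": {
  "moves": "0 2 0 -0.02 0.1;0 4.3 0 -0.05 0.1;0 4.3 0 -0.05 0.1;0 4.3 0 -0.05 0.1"
}}

```text
t: 13.85
eef_pos: [0.4475, -0.2184, 0.0731]
orientation: [[-1.0, 0.011, 0.0], [0.011, 1.0, -0.001], [-0.0, -0.001, -1.0]]
wrist_force: [4.9, -5.2, -17.5]
finger_gap: 0.0165
grip_force: 42.4
```

{"name": "step_arm", "arguments": {
  "moves": "0 2 0 -0.02 0.1;0.1 4.2 0 -0.05 0.1;0.1 4.2 0 -0.05 0.1;0.1 4.2 0 -0.05 0.1"
}}

```text
t: 14.18
eef_pos: [0.4476, -0.214, 0.0731]
orientation: [[-0.998, 0.061, 0.0], [0.061, 0.998, -0.001], [-0.0, -0.001, -1.0]]
wrist_force: [6.3, -4.7, -16.7]
finger_gap: 0.017
grip_force: 42.4
```

{"name": "step_arm", "arguments": {
  "moves": "0 2 0 -0.02 0.1;0.4 4.2 0 -0.05 0.1;0.4 4.2 0 -0.05 0.1;0.4 4.2 0 -0.05 0.1"
}}

```text
t: 14.52
eef_pos: [0.4479, -0.2096, 0.0731]
orientation: [[-0.994, 0.111, -0.0], [0.111, 0.994, -0.001], [-0.0, -0.001, -1.0]]
wrist_force: [5.8, -3.3, -17.8]
finger_gap: 0.0166
grip_force: 42.4
```

{"name": "step_arm", "arguments": {
  "moves": "0 2 0 -0.02 0.1;0.6 4.2 0 -0.05 0.1;0.6 4.2 0 -0.05 0.1;0.6 4.2 0 -0.05 0.1"
}}

```text
t: 14.85
eef_pos: [0.4485, -0.2052, 0.0731]
orientation: [[-0.987, 0.16, -0.0], [0.16, 0.987, -0.0], [0.0, -0.0, -1.0]]
wrist_force: [6.0, -2.8, -16.7]
finger_gap: 0.0163
grip_force: 42.4
```

{"name": "step_arm", "arguments": {
  "moves": "0.4 2 -1 -0.02 0.1;0.8 4.1 -2 -0.05 0.1;0.8 4.1 -2 -0.05 0.1;0.8 4.1 -2 -0.05 0.1"
}}

```text
t: 15.18
eef_pos: [0.4491, -0.2021, 0.0725]
orientation: [[-0.978, 0.21, 0.0], [0.21, 0.978, -0.003], [-0.001, -0.003, -1.0]]
wrist_force: [-3.0, -7.1, 0.1]
finger_gap: 0.0165
grip_force: 44.3
```

{"name": "step_arm", "arguments": {
  "moves": "0.5 2 0 -0.02 0.1;1.1 4.1 0 -0.05 0.1;1.1 4.1 0 -0.05 0.1;1.1 4.1 0 -0.05 0.1"
}}

```text
t: 15.52
eef_pos: [0.45, -0.1979, 0.0725]
orientation: [[-0.966, 0.259, 0.0], [0.259, 0.966, -0.003], [-0.001, -0.003, -1.0]]
wrist_force: [-2.5, -5.0, 0.5]
finger_gap: 0.0167
grip_force: 44.3
```

{"name": "step_arm", "arguments": {
  "moves": "0.6 2 0 -0.02 0.1;1.2 4.1 0 -0.05 0.1;1.2 4.1 0 -0.05 0.1;1.2 4.1 0 -0.05 0.1"
}}

```text
t: 15.85
eef_pos: [0.4512, -0.1936, 0.0725]
orientation: [[-0.952, 0.307, 0.0], [0.307, 0.952, -0.002], [-0.001, -0.002, -1.0]]
wrist_force: [-2.3, -5.5, 2.8]
finger_gap: 0.0167
grip_force: 44.4
```

{"name": "step_arm", "arguments": {
  "moves": "0.7 2 0 -0.02 0.1;1.4 3.9 0 -0.05 0.1;1.4 3.9 0 -0.05 0.1;1.4 3.9 0 -0.05 0.1"
}}

```text
t: 16.18
eef_pos: [0.4527, -0.1893, 0.0724]
orientation: [[-0.936, 0.353, 0.0], [0.353, 0.936, -0.001], [-0.001, -0.001, -1.0]]
wrist_force: [-3.7, -3.8, 5.4]
finger_gap: 0.0166
grip_force: 44.5
```

{"name": "step_arm", "arguments": {
  "moves": "0.8 1.9 0 -0.025 0.1;0.8 1.9 0 -0.025 0.1;0.8 1.9 0 -0.025 0.1"
}}

```text
t: 16.43
eef_pos: [0.4534, -0.1871, 0.0723]
orientation: [[-0.927, 0.376, 0.0], [0.376, 0.927, -0.0], [-0.0, -0.0, -1.0]]
wrist_force: [-2.8, -2.2, 5.5]
finger_gap: 0.0166
grip_force: 44.6
```

{"name": "step_arm", "arguments": {
  "moves": "0.8 2 0 -0.025 0.1;0.8 2 0 -0.025 0.1;0.8 2 0 -0.025 0.1"
}}

```text
t: 16.68
eef_pos: [0.4544, -0.1849, 0.0723]
orientation: [[-0.917, 0.399, 0.001], [0.399, 0.917, -0.0], [-0.001, 0.0, -1.0]]
wrist_force: [-2.3, -1.2, 6.6]
finger_gap: 0.0168
grip_force: 44.7
```

{"name": "step_arm", "arguments": {
  "moves": "0.9 1.9 0 -0.025 0.1;0.9 1.9 0 -0.025 0.1;0.9 1.9 0 -0.025 0.1"
}}

```text
t: 16.93
eef_pos: [0.4551, -0.1831, 0.0723]
orientation: [[-0.907, 0.421, 0.0], [0.421, 0.907, -0.0], [-0.0, -0.0, -1.0]]
wrist_force: [-2.5, -2.8, 6.0]
finger_gap: 0.0171
grip_force: 44.7
```

{"name": "step_arm", "arguments": {
  "moves": "0.9 1.9 0 -0.025 0.1;0.9 1.9 0 -0.025 0.1;0.9 1.9 0 -0.025 0.1"
}}

```text
t: 17.18
eef_pos: [0.4557, -0.182, 0.0723]
orientation: [[-0.896, 0.444, -0.0], [0.444, 0.896, -0.002], [-0.0, -0.002, -1.0]]
wrist_force: [-4.4, -6.0, 7.0]
finger_gap: 0.0167
grip_force: 45.0
```

{"name": "step_arm", "arguments": {
  "moves": "1 1.9 0 -0.025 0.1;1 1.9 0 -0.025 0.1;1 1.9 0 -0.025 0.1"
}}

```text
t: 17.43
eef_pos: [0.4566, -0.18, 0.0723]
orientation: [[-0.884, 0.467, -0.0], [0.467, 0.884, -0.002], [-0.0, -0.002, -1.0]]
wrist_force: [-5.2, -5.1, 6.5]
finger_gap: 0.0167
grip_force: 45.0
```

{"name": "step_arm", "arguments": {
  "moves": "1.2 1.9 0 -0.025 0.1;2.3 3.7 0 -0.05 0.1;3.4 5.5 0 -0.075 0.1;4.5 7.3 0 -0.1 0.1;5.6 9 0 -0.125 0.1;5.6 9 0 -0.125 0.1;5.6 9 0 -0.125 0.1"
}}

```text
t: 18.02
eef_pos: [0.4624, -0.1703, 0.0723]
orientation: [[-0.82, 0.573, -0.0], [0.573, 0.82, -0.0], [-0.0, -0.0, -1.0]]
wrist_force: [-4.1, -2.3, 6.8]
finger_gap: 0.0166
grip_force: 45.0
```

{"name": "step_arm", "arguments": {
  "moves": "1.2 1.7 0 -0.025 0.1;1.2 1.7 0 -0.025 0.1;1.2 1.7 0 -0.025 0.1"
}}

```text
t: 18.27
eef_pos: [0.4636, -0.1686, 0.0723]
orientation: [[-0.805, 0.593, -0.0], [0.593, 0.805, -0.0], [-0.0, -0.0, -1.0]]
wrist_force: [-4.1, -1.1, 6.7]
finger_gap: 0.0168
grip_force: 45.0
```

{"name": "step_arm", "arguments": {
  "moves": "1.2 1.7 0 -0.025 0.1;1.2 1.7 0 -0.025 0.1;1.2 1.7 0 -0.025 0.1"
}}

```text
t: 18.52
eef_pos: [0.465, -0.1667, 0.0723]
orientation: [[-0.79, 0.613, 0.0], [0.613, 0.79, 0.0], [-0.0, 0.0, -1.0]]
wrist_force: [-3.6, -1.3, 6.8]
finger_gap: 0.0167
grip_force: 44.9
```

{"name": "step_arm", "arguments": {
  "moves": "0.7 0.9 0 -0.013 0.1;0.7 0.9 0 -0.013 0.1;0.7 0.9 0 -0.013 0.1"
}}

```text
t: 18.77
eef_pos: [0.4657, -0.1657, 0.0723]
orientation: [[-0.782, 0.623, 0.0], [0.623, 0.782, 0.0], [-0.0, 0.001, -1.0]]
wrist_force: [-2.0, -0.2, 6.5]
finger_gap: 0.0168
grip_force: 44.9
```

{"name": "step_arm", "arguments": {
  "moves": "0.7 0.9 0 -0.013 0.1;0.7 0.9 0 -0.013 0.1;0.7 0.9 0 -0.013 0.1"
}}

```text
t: 19.02
eef_pos: [0.4663, -0.1651, 0.0723]
orientation: [[-0.774, 0.633, -0.0], [0.633, 0.774, -0.0], [-0.0, -0.0, -1.0]]
wrist_force: [-3.6, -2.1, 7.0]
finger_gap: 0.0164
grip_force: 44.9
```

{"name": "step_arm", "arguments": {
  "moves": "0.6 0.8 0 -0.01 0.1;0.6 0.8 0 -0.01 0.1;0.6 0.8 0 -0.01 0.1;0.6 0.8 0 -0.01 0.1;0.6 0.8 0 -0.01 0.1"
}}

```text
t: 19.43
eef_pos: [0.4666, -0.1647, 0.0723]
orientation: [[-0.767, 0.641, -0.001], [0.641, 0.767, -0.001], [-0.0, -0.001, -1.0]]
wrist_force: [-5.2, -3.9, 6.8]
finger_gap: 0.0163
grip_force: 45.0
```

{"name": "step_arm", "arguments": {
  "moves": "0 0 0 0 0.1;0 0 0 0 0.1;0 0 0 0 0.1;0 0 0 0 0.1"
}}

```text
t: 19.77
eef_pos: [0.4665, -0.1647, 0.0723]
orientation: [[-0.767, 0.641, -0.001], [0.641, 0.767, -0.001], [-0.0, -0.001, -1.0]]
wrist_force: [-4.4, -4.6, 7.5]
finger_gap: 0.0165
grip_force: 45.0
```

```bash
python3 -c "
from plant import job,telemetry
s=telemetry.observe();print(s['t'],s['eef_pos'],s['wrist_force'],s['grip_force']);print(job.hand_in())"
```

```text
19.7667 [ 0.46652494 -0.16468355  0.07227476] [-4.41218751 -4.56748964  7.48264481] 44.958420395851135
the job is handed in; nothing more can be done
None
```

I drew the wiper along the slideway in one light stroke (about 3 N), stood it back on the bench, and handed in at 19.8 s still gripping the lift lever at the third click; no verdict came back, so success is judged only from forces and pictures.

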